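# Fit the height gauge to the sample rack and lift the rack off its dock

## Robot

A 6-joint arm with a two-finger parallel gripper is mounted at the origin on the work surface. World frame = base frame: x ahead of the robot, y to its left, z up, the work surface at z = 0. Lengths are in m, angles in rad, forces in N, time in s.
With the tool pointing down it reaches from about 0.4 to 0.825 m from the base axis. Payload 7 kg.
Tool frame: the origin (TCP) lies midway between the tips of the shut fingers; the grasp point (between the pads) lies 19 mm behind it; z points along the fingers, x is the direction in which the jaws open and shut, and the axes are right-handed (so a half turn about z gives the same grasp; the last joint's range is limited). The gripper opens to 85 mm and grips with 20 to 120 N. Pads are 22 mm wide; open, the fingers measure 114 mm over their backs; the gripper's body (76 mm by 85 mm) begins 54 mm behind the grasp point. The pads swing forward as they close: fully open they stand 13 mm farther back than shut.
Start: joints at [-0.912, 0.359, 0.012, 0, -1.224, -0.288], TCP at [0.245, -0.629, 0.231] pointing down, gripper open.
Joint ranges: [-3.07, 3.07], [-1.43, 2.12], [-1.02, 1.25], [-3.03, 1.67], [-3.05, -0], [-3.03, 3.03]. Speed limits (rad/s): [2.39, 2.39, 3.01, 3.14, 3.14, 3.14].

## Interface

Orientations are given as a 3x3 rotation matrix whose columns are the frame's x, y, z axes.
In Python, from station import * gives the robot as it stands.
- The arm moves only by the tool play_rows, never from a script. Its argument "rows" is a list that holds one entry, the list of rows, each a list of 7 numbers: the opening, from -1 (shut) to 1 (fully open), then the shift along the tool's x, y, z in m, then the turn, a rotation vector about the tool's x, y, z in degrees. In form: [[[claw, dx, dy, dz, ax, ay, az], ...]]. A call has 1 to 12 rows; each row shifts and turns the commanded pose from where the row before left it, along the tool's axes as they then stand; what a row does not reach is not made up. A row lasts 1/10 s, in which the tool goes at most 50 mm and 8.59 degrees, less where a joint would pass 70% of its speed; a pose out of reach is approached as far as the arm can. A call with a gripper value outside its range is refused whole. The fingers move at their own pace and stop on an object; "newtons" is the grip in N (left out, the last holds). Time passes only in rows, so rows that do not move let the fingers close. It gives the time, the measured TCP pose, the force and the opening at its end, in the units of the state.
- observe(): the state, without advancing time (a new reading comes with each control period).
- grab_frame(name): name is "scene" or "top" or "wrist"; returns a dict with "img" (400x640x3 uint8, blue, green, red), "range_z" (400x640 float32, m along the optical axis (not along the pixel's ray), 0 where there is no reading), "intrinsics" (3x3 intrinsics, pixels), "position" and "attitude" of the camera in the world; the wrist camera has in their place "T_tool_cam" (4x4, takes a point from camera to tool coordinates, whose origin is the TCP and whose axes are the tool frame's). Camera axes: x right, y down, z forward; pixel columns grow to the right and rows downward; lengths in m; the calibration is good to about 2 mm. The wrist camera is an equidistant fisheye: a pixel r from the principal point sees the ray r / f radians off the axis. A picture is of the moment at which its call begins: read the wrist's pose just before it.
- sign_off(): hands the job in, once; it reports no verdict.
The state is a dict: "time": time; "q": joint angles; "joint_vel": joint speeds; "joint_efforts": joint torques, N m; "ee_pos": TCP position; "tool_rot": TCP orientation; "ft_force": force on the tool from outside, world axes, zero at the start; "moment": the same for the moment, N m; "grip_width": opening from 0.0 (shut) to 1.0 (fully open).
Only numpy, scipy, OpenCV 4.12 (cv2) and the standard library are available. Lean on these libraries where they do the work, as an engineer would, in place of code of your own. Each camera call takes 0.05 s, during which the arm holds its last target.

## Task

Get the sample rack ready for setting the autosampler's probe height: take the yellow gauge out of its stand, slide its blade down into the slot of the orange block at the end of the rack until its shoulder sits flush on the block, and let go of it. Then lift the rack by its black bar handle straight up, about 10 cm clear of its dock, with the gauge still seated, and finish while holding it there, still and level (do not put it down or let go). Never tip the rack far over, and leave the blue gauge and the other things on the bench where they are.

Things in the scene. Friction and masses are not known exactly. Their poses are not given: they have to be found in the camera images.
- yellow_head (a point): Centre of the yellow grip head of the gauge to use: 14 mm thick (x), 32 wide (y), 50 tall (z); its flat underside (the shoulder) is 25 mm below this point. 40 g. A steel blade hangs under it. It starts upright, blade down, in one of the two slots of the stand, shoulder resting on the stand's top. Alike either way round.
- yellow_shoulder (a point): Centre of the yellow gauge's shoulder, where head and blade meet (25 mm below yellow_head, same axes). The blade, central, is 4 mm thick (x), 22 wide (y) and reaches 35 mm below the shoulder; its last 9 mm is only 2 mm thick and 17 wide.
- blue_head (a point): Centre of the blue grip head of the other gauge, same shape and size as the yellow one, standing in the stand's other slot. To be left alone.
- stand: Fixed aluminium gauge stand, 60 mm (x) by 120 mm (y), top 45 mm above the bench, on a dark foot plate 76 by 130 mm. Origin at the centre of its underside. Two slots like the rack's, 7 mm (x) by 27 mm (y), lie at y = -30 mm and y = +30 mm. Which gauge is in which slot varies.
- slot (a point): Centre of the mouth of the rack's gauge slot, in the flat top of the orange block (44 by 44 mm) at the rack's +y end; 83 mm from the rack's middle, 61 mm above its underside; axes as the rack's. The slot is 7 mm wide (x), 27 long (y), straight down, 53 deep (deeper than the blade is long). The gauge fits either way round, its x along the slot's x.
- handle (a point): Centre of the rack's black bar handle, 14 mm thick (x), 96 long (y), 24 tall (z), 125 mm above the rack's underside over its middle; the rack balances close to it. Capped tubes end 43 mm below this point; two posts carry the bar at y = -43 and +43 mm. Axes as the rack's: y runs along the bar towards the orange block.
- rack_foot (a point): Centre of the underside of the loose sample rack: white, 90 mm (x) by 210 mm (y), two rows of blue-capped tubes held fast in it, orange block at its +y end. About 0.5 to 0.8 kg in all. z up.
- rack: The same sample rack; origin at the centre of its underside.
- dock_floor (a point): Centre of the floor of the grey docking tray on which the rack rests at the start, 12 mm above the bench; a rim 10 mm high surrounds the rack with 2 mm play.
- dock: The fixed grey docking tray, 118 by 238 mm; origin at the centre of its underside. It may stand to the left or to the right, and the gauge stand on the other side.
- yellow_gauge: The yellow gauge; origin at its shoulder.
- bottle: Bystander: white reagent bottle, 72 mm diameter, 150 mm tall; origin at its underside.
- jar: Bystander: amber jar, 56 mm diameter, 75 mm tall; origin at its underside.
- beaker: Bystander: glass beaker, 68 mm diameter, 85 mm tall; origin at its underside.
- driver: Bystander: red-handled screwdriver, 170 mm long, lying on the bench.
- tipbox: Bystander: blue pipette tip box, 85 by 125 by 65 mm tall; origin at its underside.

How it is judged:
By the outcome, as a careful person would: the job done as asked, in the order asked, and still so for the second after the job is handed in, while the arm keeps its last pose, push and grip.
It also fails if it takes over 50 s, if anything falls off the work surface, if the arm or the gripper's body presses on something with over 40 N, if the wrist force passes 120 N, or if a joint passes its speed limit or range.

## Working session

There is one attempt and no reset: what is moved stays moved. The work goes in short steps, Python scripts to look and compute and a tool call to move; the robot and the scene stay as the last step left them, time stands still between calls to the robot, and variables do not carry over. Pictures are saved under pics/ and viewed, and the job is handed in when it is done.

Besides the shell and the picture viewer there is one more tool, called after "Request:" as a command line: name --argument value ..., lists and objects as JSON in quotes. play_rows: Moves the arm, as the interface text tells. Its arguments: {"type":"object","properties":{"rows":{"type":"array","items":{"type":"array","items":{"type":"array","items":{"type":"number"}}}},"newtons":{"type":"number"}},"required":["rows"]}

```bash
ls; mkdir -p pics; python3 - <<'E'
from station import *
import cv2,numpy as np
o=observe();print({k:np.round(v,3).tolist() for k,v in o.items()})
for n in("scene","top"):
    f=grab_frame(n);cv2.imwrite(f"pics/{n}0.png",f["img"]);np.savez(f"{n}0.npz",**f)
    print(n,f["intrinsics"],f["position"],f["attitude"])
E
```

```text
pics
{'time': 0.0, 'q': [-0.912, 0.359, 0.011, -0.0, -1.224, -0.288], 'joint_vel': [-0.0, -0.002, 0.002, -0.001, 0.001, -0.0], 'joint_efforts': [-0.0, -58.333, 29.341, 6.936, -0.006, -0.0], 'ee_pos': [0.244, -0.629, 0.23], 'tool_rot': [[-0.362, 0.932, -0.001], [0.932, 0.362, 0.002], [0.002, -0.0, -1.0]], 'ft_force': [-0.913, -0.423, 0.083], 'moment': [0.081, 0.047, -0.001], 'grip_width': 1.001}
scene [[482.20298798   0.         311.52753622]
 [  0.         482.20298798 198.8929108 ]
 [  0.           0.           1.        ]] [ 1.42847118 -0.77088237  0.96697861] [[ 0.70303546  0.43218617 -0.56476213]
 [ 0.71103862 -0.44153617  0.54723842]
 [-0.01285403 -0.78629569 -0.61771665]]
top [[457.82554382   0.         318.39053217]
 [  0.         457.82554382 211.61659828]
 [  0.           0.           1.        ]] [0.3300584  0.01907382 1.73927238] [[ 0.02386605 -0.98183717  0.18821846]
 [-0.99962029 -0.02603081 -0.00903755]
 [ 0.01377288 -0.1879313  -0.9820856 ]]
```

View pics/scene0.png

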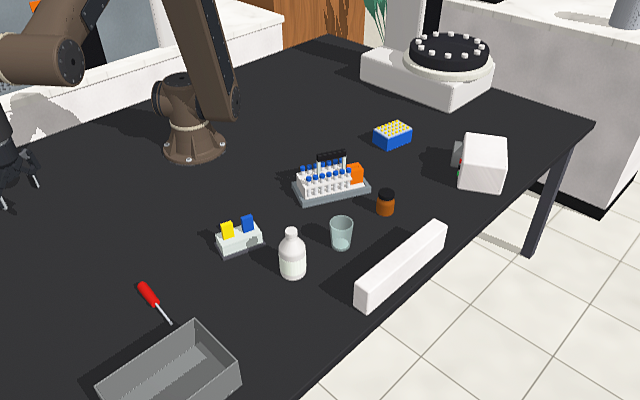

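View pics/top0.png

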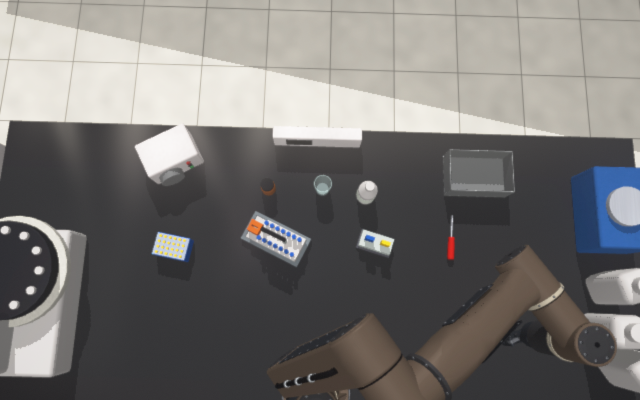

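The scene view shows the yellow head near (227,229), the blue head near (247,223), the rack near (330,178) and the orange block near (357,173). In the top view yellow is near (384,243) and the rack near (276,238). I'll enlarge both.

```bash
cat > h.py <<'E'
import numpy as np,cv2
def cloud(f):
    z=f["range_z"];K=f["intrinsics"];h,w=z.shape
    u,v=np.meshgrid(np.arange(w),np.arange(h))
    c=np.stack([(u-K[0,2])/K[0,0]*z,(v-K[1,2])/K[1,1]*z,z],-1)
    return c@f["attitude"].T+f["position"]
def tri(f1,p1,f2,p2):
    o=[];d=[]
    for f,p in((f1,p1),(f2,p2)):
        K=f["intrinsics"];r=f["attitude"]@np.array([(p[0]-K[0,2])/K[0,0],(p[1]-K[1,2])/K[1,1],1]);o.append(f["position"]);d.append(r/np.linalg.norm(r))
    A=np.stack([d[0],-d[1]],1);s=np.linalg.lstsq(A,o[1]-o[0],rcond=None)[0]
    a=o[0]+s[0]*d[0];b=o[1]+s[1]*d[1];return (a+b)/2,np.linalg.norm(a-b)
def plane(f,p,z):
    K=f["intrinsics"];r=f["attitude"]@np.array([(p[0]-K[0,2])/K[0,0],(p[1]-K[1,2])/K[1,1],1])
    return f["position"]+r*(z-f["position"][2])/r[2]
E
python3 - <<'E'
import numpy as np,cv2
from h import *
S=dict(np.load("scene0.npz"));T=dict(np.load("top0.npz"))
def crop(f,x,y,w,h,k,n):cv2.imwrite(n,cv2.resize(f["img"][y:y+h,x:x+w],None,fx=k,fy=k,interpolation=cv2.INTER_CUBIC))
crop(S,205,205,70,55,10,"pics/s_st.png");crop(S,285,140,100,70,8,"pics/s_rk.png")
crop(T,350,225,50,40,14,"pics/t_st.png");crop(T,235,205,80,65,10,"pics/t_rk.png")
for n,f in(("S",S),("T",T)):
    P=cloud(f);hsv=cv2.cvtColor(f["img"],cv2.COLOR_BGR2HSV)
    for c,(lo,hi),b in(("yel",(22,35),None),("org",(6,16),None),("blu",(105,125),None)):
        m=(hsv[...,0]>=lo)&(hsv[...,0]<=hi)&(hsv[...,1]>140)&(hsv[...,2]>70)&(P[...,0]>.3)&(P[...,0]<.8)&(abs(P[...,1])<.35)&(P[...,2]>.02)
        q,l,st,ce=cv2.connectedComponentsWithStats(m.astype(np.uint8))
        for i in range(1,q):
            if st[i,4]>=15:
                pp=P[l==i];print(n,c,st[i],ce[i].round(1),np.median(pp,0).round(3),pp.min(0).round(3),pp.max(0).round(3))
E
```

```text
S yel [220 220  14  20 204] [226.8 229.6] [ 0.543 -0.243  0.076] [ 0.524 -0.258  0.043] [ 0.552 -0.223  0.099]
S org [346 162  18  23 253] [355.9 172.4] [0.604 0.236 0.063] [0.563 0.21  0.02 ] [0.62  0.27  0.077]
S org [376 197  19  15 195] [385.  204.7] [0.765 0.184 0.041] [0.729 0.172 0.02 ] [0.78  0.223 0.058]
S blu [339 157   3   6  16] [340.1 159.5] [0.545 0.216 0.091] [0.534 0.214 0.084] [0.553 0.231 0.096]
S blu [333 159   5   5  24] [334.9 161.1] [0.539 0.199 0.092] [0.53  0.193 0.077] [0.546 0.211 0.096]
S blu [321 161   4   6  22] [322.5 163.7] [0.522 0.161 0.091] [0.514 0.15  0.079] [0.527 0.17  0.096]
S blu [326 160   5   6  26] [328.1 162.3] [0.529 0.177 0.091] [0.52  0.169 0.083] [0.536 0.189 0.096]
S blu [300 165   5   6  27] [302.  167.8] [0.49  0.098 0.091] [0.481 0.092 0.077] [0.497 0.107 0.096]
S blu [307 164   5   6  25] [309.  166.4] [0.502 0.119 0.091] [0.49  0.11  0.082] [0.508 0.126 0.097]
S blu [340 169   5   5  22] [341.8 171.1] [0.595 0.173 0.091] [0.584 0.167 0.084] [0.601 0.181 0.096]
S blu [346 168   5   5  24] [348.1 169.9] [0.603 0.193 0.09 ] [0.594 0.
[... 275 characters left out ...]
] [0.574 0.132 0.09 ] [0.566 0.124 0.082] [0.584 0.144 0.1  ]
S blu [313 175   5   5  23] [315.  176.8] [0.555 0.093 0.09 ] [0.546 0.087 0.082] [0.56  0.099 0.096]
S blu [306 176   5   5  22] [308.1 178.1] [0.546 0.072 0.092] [0.537 0.064 0.083] [0.551 0.08  0.095]
S blu [241 214  13  19 187] [246.9 222.7] [ 0.56  -0.185  0.076] [ 0.545 -0.2    0.043] [ 0.569 -0.168  0.099]
T yel [381 240   9   7  44] [384.9 243. ] [ 0.536 -0.24   0.094] [ 0.527 -0.255  0.058] [ 0.547 -0.227  0.102]
T org [247 219  16  16 148] [254.5 226.7] [0.587 0.238 0.071] [0.33  0.019 0.021] [0.615 0.263 1.739]
T blu [366 236   8   5  32] [369.2 238.1] [ 0.553 -0.182  0.094] [ 0.546 -0.197  0.062] [ 0.56  -0.17   0.102]
```

```bash
cat >> h.py <<'E'
def delta(o,pos,yawx=None):
    """tool-frame shift to world TCP pos, and turn about tool z to bring tool x to world angle yawx(deg); plus tilt error"""
    R=np.array(o["tool_rot"]);d=R.T@(np.array(pos)-o["ee_pos"])
    a=np.degrees(np.arctan2(R[1,0],R[0,0]))
    t=None if yawx is None else -((yawx-a+180)%360-180)
    return d.round(4),t,a
def wcam(o,f):
    M=np.eye(4);M[:3,:3]=o["tool_rot"];M[:3,3]=o["ee_pos"];return M@f["T_tool_cam"]
def fray(f,p):
    K=f["intrinsics"];x=(p[0]-K[0,2]);y=(p[1]-K[1,2]);r=np.hypot(x,y)+1e-12;t=r/K[0,0]
    return np.array([np.sin(t)*x/r,np.sin(t)*y/r,np.cos(t)])
def fproj(f,M,P):
    c=np.linalg.inv(M)@np.append(P,1);t=np.arctan2(np.hypot(c[0],c[1]),c[2]);K=f["intrinsics"];a=np.arctan2(c[1],c[0])
    return np.array([K[0,2]+K[0,0]*t*np.cos(a),K[1,2]+K[0,0]*t*np.sin(a)])
E
python3 - <<'E'
from station import *
from h import *
o=observe();f=grab_frame("wrist");print(f["intrinsics"],np.round(f["T_tool_cam"],3));cv2.imwrite("pics/w0.png",f["img"])
print(delta(o,[.54,-.24,.26],164))
E
```

```text
[[309.70691629   0.         315.34812391]
 [  0.         309.70691629 199.73472134]
 [  0.           0.           1.        ]] [[ 1.     0.     0.     0.001]
 [-0.     0.946  0.323 -0.082]
 [-0.    -0.323  0.946 -0.143]
 [ 0.     0.     0.     1.   ]]
(array([ 0.2553,  0.4163, -0.0292]), np.float64(-52.76293863286915), np.float64(111.23706136713085))
```

View pics/w0.png

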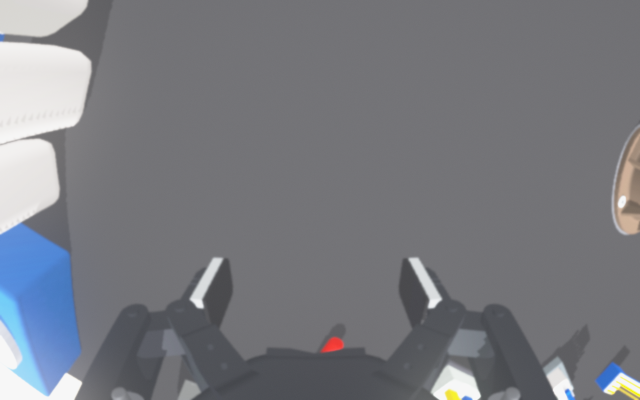

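View pics/t_rk.png

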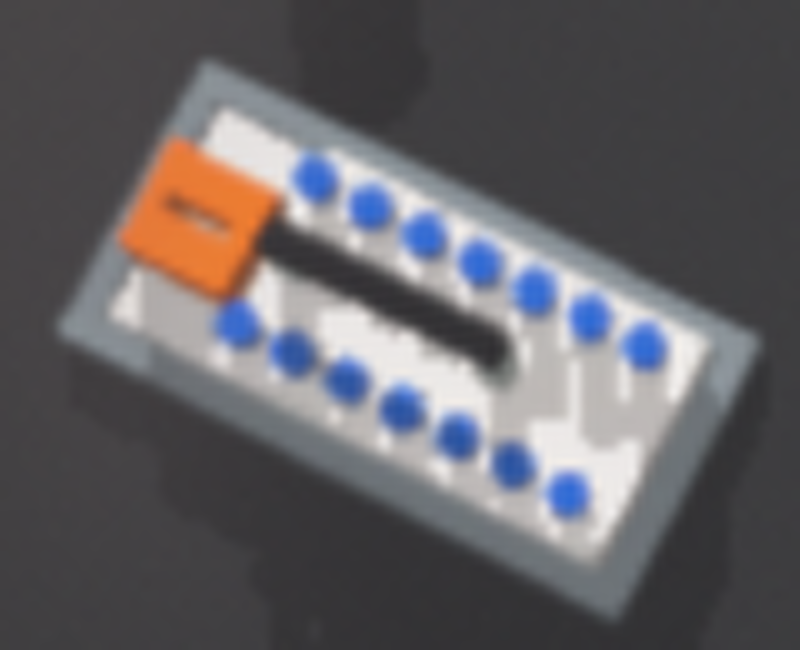

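View pics/t_st.png

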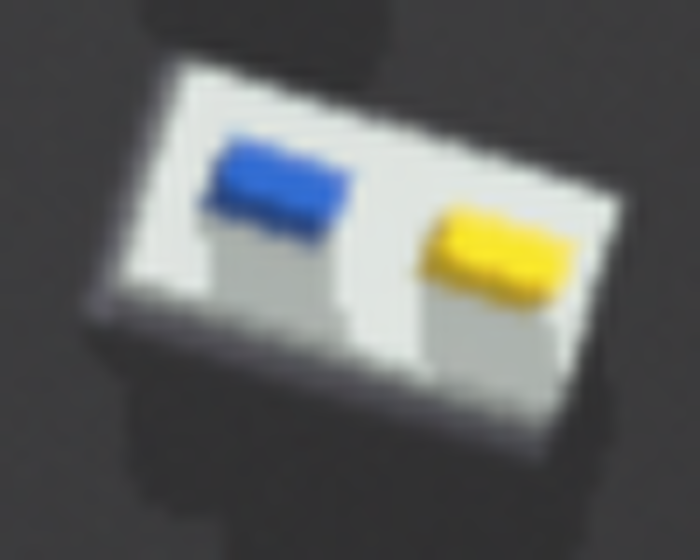

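The wrist camera looks between the fingers. The slot shows at about (254,226) in the top view. Next I move above the yellow gauge.

Request:
play_rows --rows '[[[1, 0.021, 0.035, -0.003, 0, 0, 0], [1, 0.021, 0.035, -0.003, 0, 0, 0], [1, 0.021, 0.035, -0.003, 0, 0, 0], [1, 0.021, 0.035, -0.003, 0, 0, 0], [1, 0.021, 0.035, -0.003, 0, 0, 0], [1, 0.021, 0.035, -0.003, 0, 0, 0], [1, 0.021, 0.035, -0.003, 0, 0, 0], [1, 0.021, 0.035, -0.003, 0, 0, 0], [1, 0.021, 0.035, -0.003, 0, 0, 0], [1, 0.021, 0.035, -0.002, 0, 0, 0], [1, 0.021, 0.033, 0, 0, 0, 0], [1, 0.021, 0.033, 0, 0, 0, 0]]]'

```text
time: 1.35
ee_pos: [0.5417, -0.2419, 0.2603]
tool_rot: [[-0.363, 0.932, 0.0], [0.932, 0.363, 0.0], [0.0, 0.0, -1.0]]
ft_force: [0.1, -0.6, 0.0]
grip_width: 1.002
```

Request:
play_rows --rows '[[[1, 0, 0, 0, 0, 0, -7.5], [1, 0, 0, 0, 0, 0, -7.5], [1, 0, 0, 0, 0, 0, -7.5], [1, 0, 0, 0, 0, 0, -7.5], [1, 0, 0, 0, 0, 0, -7.5], [1, 0, 0, 0, 0, 0, -7.5], [1, 0, 0, 0, 0, 0, -7.5], [1, 0, 0, 0, 0, 0, 0], [1, 0, 0, 0, 0, 0, 0]]]'

```text
time: 2.25
ee_pos: [0.5409, -0.2435, 0.2601]
tool_rot: [[-0.959, 0.284, -0.0], [0.284, 0.959, 0.0], [0.0, -0.0, -1.0]]
ft_force: [-0.4, 0.2, -0.8]
grip_width: 0.998
```

```bash
cat >> h.py <<'E'
import json
def snap(n):
    from station import observe,grab_frame
    o=observe();f=grab_frame("wrist");M=wcam(o,f)
    cv2.imwrite(f"pics/{n}.png",f["img"]);np.savez(f"{n}.npz",M=M,ee=o["ee_pos"],R=o["tool_rot"],**f)
    print("t",o["time"],"ee",np.round(o["ee_pos"],4),"z",np.round(np.array(o["tool_rot"])[:,2],4),"yawx",delta(o,[0,0,0],0)[2],"F",np.round(o["ft_force"],2),"M",np.round(o["moment"],3),"g",o["grip_width"])
    return o,f,M
def wcloud(f,M):
    h,w=f["range_z"].shape;K=f["intrinsics"];u,v=np.meshgrid(np.arange(w),np.arange(h));x=u-K[0,2];y=v-K[1,2];r=np.hypot(x,y)+1e-9;t=r/K[0,0]
    z=f["range_z"];c=np.stack([np.tan(t)*x/r*z,np.tan(t)*y/r*z,z],-1);return c@M[:3,:3].T+M[:3,3]
def wplane(f,M,p,z):
    r=M[:3,:3]@fray(f,p);return M[:3,3]+r*(z-M[2,3])/r[2]
E
python3 -c "
from h import *
snap('w1')"
```

```text
t 2.25 ee [ 0.5409 -0.2435  0.2601] z [-3.e-04  1.e-04 -1.e+00] yawx 163.52517947692056 F [-0.4   0.22 -0.78] M [ 0.008 -0.016 -0.017] g 0.9983356480876027
```

View pics/w1.png

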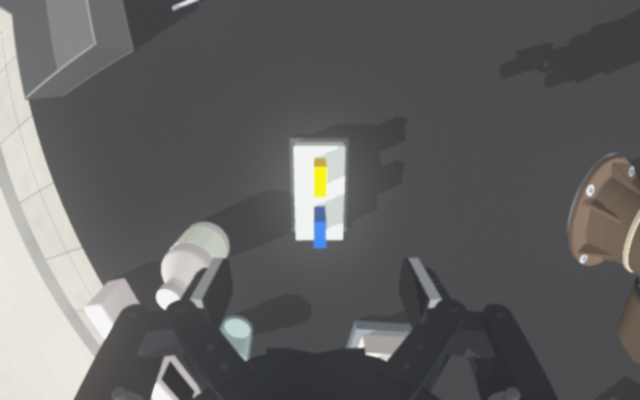

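Request:
play_rows --rows '[[[1, 0, 0, 0.03, 0, 0, 0], [1, 0, 0, 0.03, 0, 0, 0], [1, 0, 0, 0.02, 0, 0, 0], [1, 0, 0, 0, 0, 0, 0], [1, 0, 0, 0, 0, 0, 0]]]'

```text
time: 2.8
ee_pos: [0.5412, -0.2437, 0.1808]
tool_rot: [[-0.96, 0.281, -0.0], [0.281, 0.96, -0.0], [0.0, -0.001, -1.0]]
ft_force: [0.7, -0.8, -0.4]
grip_width: 1.003
```

```bash
python3 - <<'E'
from h import *
o,f,M=snap('w2')
g=dict(np.load('w1.npz'))
a=cv2.resize(g["img"][130:260,280:365],None,fx=4.5,fy=4.5,interpolation=cv2.INTER_CUBIC)
b=cv2.resize(f["img"][130:260,280:365],None,fx=4.5,fy=4.5,interpolation=cv2.INTER_CUBIC)
cv2.imwrite("pics/w12.png",np.hstack([a,b]))
for n in("w1","w2"):
    f=dict(np.load(n+".npz"));M=f["M"];P=wcloud(f,M);hsv=cv2.cvtColor(f["img"],cv2.COLOR_BGR2HSV)
    for c,lo,hi in(("y",22,35),("b",105,125)):
        m=(hsv[...,0]>=lo)&(hsv[...,0]<=hi)&(hsv[...,1]>120)&(hsv[...,2]>60)&(P[...,2]>.05)&(P[...,0]<.7)&(P[...,1]<0)
        top=m&(P[...,2]>.0925)&(P[...,2]<.11)
        uv=np.argwhere(top)[:,::-1].astype(np.float32);r=cv2.minAreaRect(uv)
        w=[wplane(f,M,p,.095)[:2].round(4) for p in cv2.boxPoints(r)]
        print(n,c,m.sum(),top.sum(),"topz",np.median(P[top][:,2]).round(4),"cen",P[top].mean(0).round(4),r,w)
E
```

```text
t 2.8 ee [ 0.5412 -0.2437  0.1808] z [-3.e-04 -4.e-04 -1.e+00] yawx 163.67828478432986 F [ 0.7  -0.81 -0.41] M [-0.012 -0.01  -0.003] g 1.0028162850267857
w1 y 444 360 topz 0.0958 cen [ 0.5377 -0.2393  0.0958] ((320.0, 181.5), (29.0, 12.0), 90.0) [array([ 0.5389, -0.2553]), array([ 0.5272, -0.2518]), array([ 0.5357, -0.2219]), array([ 0.5478, -0.2254])]
w1 b 318 298 topz 0.0958 cen [ 0.5547 -0.1812  0.0957] ((319.0, 234.0), (26.0, 12.0), 90.0) [array([ 0.5569, -0.1985]), array([ 0.5445, -0.1948]), array([ 0.5531, -0.1644]), array([ 0.566 , -0.1682])]
w2 y 807 627 topz 0.0958 cen [ 0.5375 -0.2396  0.0958] ((322.0, 208.0), (38.0, 16.0), 90.0) [array([ 0.5389, -0.256 ]), array([ 0.527 , -0.2526]), array([ 0.5355, -0.2216]), array([ 0.5479, -0.2253])]
w2 b 495 494 topz 0.0958 cen [ 0.555  -0.1813  0.0958] ((320.5, 273.0), (32.0, 15.0), 90.0) [array([ 0.5566, -0.1988]), array([ 0.5444, -0.1952]), array([ 0.5532, -0.1631]), array([ 0.566 , -0.1669])]
```

View pics/w12.png

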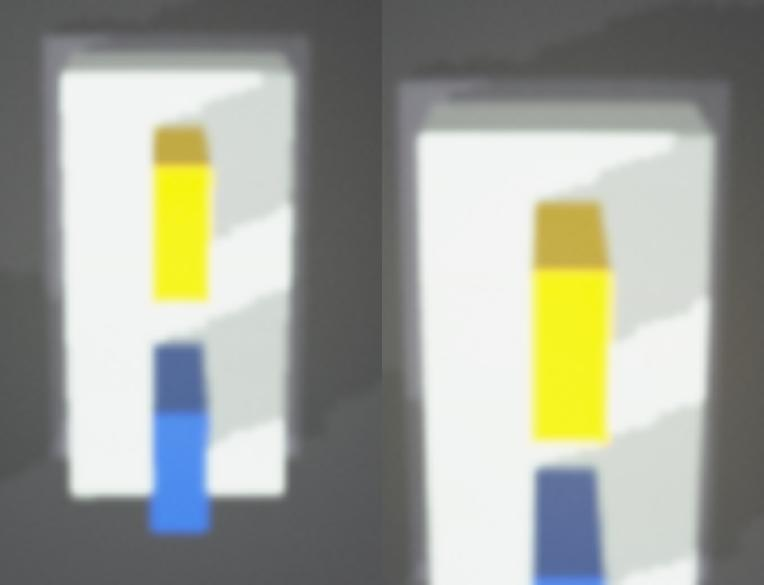

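Both enlarged views show the yellow top face: w1 x 314–327, y 166–196; w2 x 314–330, y 190–228. Its edges run parallel to the tool axes. I'll triangulate the centre.

```bash
cat >> h.py <<'E'
def wtri(obs):
    A=np.zeros((3,3));b=np.zeros(3)
    for f,M,p in obs:
        d=M[:3,:3]@fray(f,p);Q=np.eye(3)-np.outer(d,d);A+=Q;b+=Q@M[:3,3]
    return np.linalg.solve(A,b)
E
python3 - <<'E'
from h import *
from station import observe
a=dict(np.load('w1.npz'));b=dict(np.load('w2.npz'))
for p,q in(((320,181),(321.8,208.3)),((313.6,166),(313.7,189.2)),((326.5,166),(329.9,189.2)),((313.6,196),(313.7,227.4)),((326.5,196),(329.9,227.4))):
    print(wtri([(a,a["M"],p),(b,b["M"],q)]).round(4), wplane(b,b["M"],q,.0955).round(4))
print(delta(observe(),[.5377,-.2393,.078-.019],163.6))
E
```

```text
[ 0.5371 -0.2402  0.0984] [ 0.5374 -0.2392  0.0955]
[ 0.5386 -0.2577  0.101 ] [ 0.5391 -0.2561  0.0955]
[ 0.5266 -0.2537  0.0994] [ 0.5271 -0.2526  0.0955]
[ 0.5477 -0.227   0.0997] [ 0.5482 -0.2252  0.0955]
[ 0.5352 -0.2231  0.0991] [ 0.5356 -0.2215  0.0955]
(array([0.0053, 0.0032, 0.1225]), np.float64(0.09819219967320691), np.float64(163.6981921996732))
```

Request:
play_rows --rows '[[[0.3, 0.005, 0.003, 0, 0, 0, 0], [0.2, 0, 0, 0.03, 0, 0, 0], [0.2, 0, 0, 0.03, 0, 0, 0], [0.2, 0, 0, 0.03, 0, 0, 0], [0.2, 0, 0, 0.02, 0, 0, 0], [0.2, 0, 0, 0.012, 0, 0, 0], [0.2, 0, 0, 0, 0, 0, 0], [0.2, 0, 0, 0, 0, 0, 0]]]' --newtons 40

```text
time: 3.65
ee_pos: [0.5378, -0.2393, 0.0595]
tool_rot: [[-0.96, 0.28, 0.001], [0.28, 0.96, -0.0], [-0.002, -0.0, -1.0]]
ft_force: [0.3, 0.0, 0.6]
grip_width: 0.604
```

```bash
python3 -c "
from h import *
snap('w3')"
```

```text
t 3.65 ee [ 0.5378 -0.2393  0.0595] z [ 1.4e-03 -5.0e-04 -1.0e+00] yawx 163.76204469048992 F [0.31 0.03 0.63] M [-0.019  0.012  0.04 ] g 0.6037117883875976
```

View pics/w3.png

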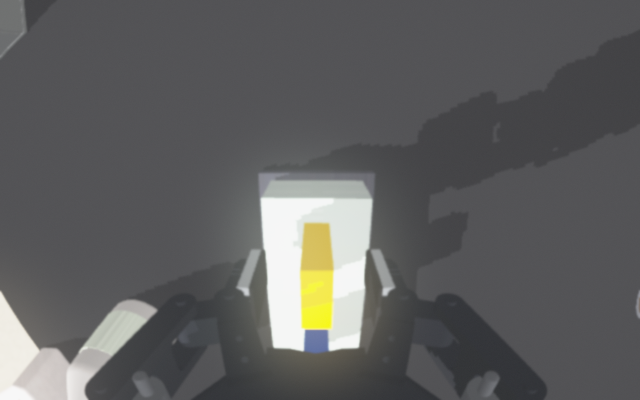

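The yellow head, at columns 302–333, is centred between the pads. I close.

Request:
play_rows --rows '[[[-1, 0, 0, 0, 0, 0, 0], [-1, 0, 0, 0, 0, 0, 0], [-1, 0, 0, 0, 0, 0, 0], [-1, 0, 0, 0, 0, 0, 0], [-1, 0, 0, 0, 0, 0, 0], [-1, 0, 0, 0, 0, 0, 0], [-1, 0, 0, 0, 0, 0, 0], [-1, 0, 0, 0, 0, 0, 0]]]'

```text
time: 4.5
ee_pos: [0.5375, -0.2393, 0.0592]
tool_rot: [[-0.96, 0.28, 0.001], [0.28, 0.96, -0.0], [-0.001, -0.0, -1.0]]
ft_force: [-0.9, 2.7, 6.5]
grip_width: 0.156
```

```bash
python3 -c "
from h import *
o,_,_=snap('w4')
print(delta(o,[.585,.24,.2],155))"
```

```text
t 4.5 ee [ 0.5375 -0.2393  0.0592] z [ 1.1e-03 -4.0e-04 -1.0e+00] yawx 163.76321782007156 F [-0.95  2.75  6.5 ] M [ 0.424  0.395 -0.039] g 0.15620807662219768
(array([ 0.0883,  0.4735, -0.141 ]), np.float64(8.76321782007156), np.float64(163.76321782007156))
```

View pics/w4.png

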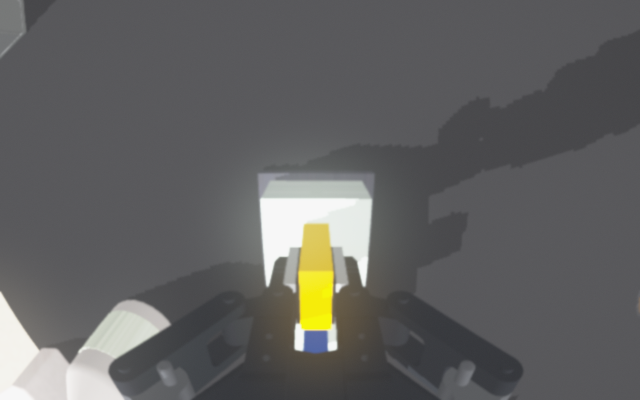

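Request:
play_rows --rows '[[[-1, 0, 0, -0.005, 0, 0, 0], [-1, 0, 0, -0.01, 0, 0, 0], [-1, 0, 0, -0.015, 0, 0, 0], [-1, 0, 0, -0.02, 0, 0, 0], [-1, 0, 0, -0.025, 0, 0, 0], [-1, 0, 0, -0.03, 0, 0, 0], [-1, 0, 0, -0.03, 0, 0, 0], [-1, 0, 0, -0.03, 0, 0, 0], [-1, 0, 0, -0.02, 0, 0, 0], [-1, 0, 0, -0.015, 0, 0, 0]]]'

```text
time: 5.55
ee_pos: [0.5372, -0.2393, 0.2609]
tool_rot: [[-0.96, 0.28, 0.002], [0.28, 0.96, -0.0], [-0.002, 0.0, -1.0]]
ft_force: [0.6, -0.2, -1.1]
grip_width: 0.157
```

Request:
play_rows --rows '[[[-1, 0.005, 0.02, 0, 0, 0, 0], [-1, 0.007, 0.04, 0, 0, 0, 0], [-1, 0.008, 0.045, 0, 0, 0, 0], [-1, 0.008, 0.045, 0, 0, 0, 0], [-1, 0.008, 0.045, 0, 0, 0, 0], [-1, 0.008, 0.045, 0, 0, 0, 0], [-1, 0.008, 0.045, 0, 0, 0, 0], [-1, 0.008, 0.045, 0, 0, 0, 0], [-1, 0.008, 0.045, 0, 0, 0, 0], [-1, 0.008, 0.045, 0, 0, 0, 0], [-1, 0.007, 0.034, 0, 0, 0, 4], [-1, 0.006, 0.02, 0, 0, 0, 4.8]]]'

```text
time: 6.75
ee_pos: [0.5855, 0.2433, 0.2586]
tool_rot: [[-0.905, 0.424, -0.0], [0.424, 0.905, 0.0], [0.0, 0.0, -1.0]]
ft_force: [0.7, -0.4, -0.5]
grip_width: 0.159
```

Request:
play_rows --rows '[[[-1, 0, 0, 0, 0, 0, 0], [-1, 0, 0, 0, 0, 0, 0], [-1, 0, 0, 0, 0, 0, 0]]]'

```text
time: 7.05
ee_pos: [0.5856, 0.2399, 0.2587]
tool_rot: [[-0.906, 0.423, 0.0], [0.423, 0.906, -0.0], [-0.0, -0.0, -1.0]]
ft_force: [-0.2, 0.0, 0.5]
grip_width: 0.158
```

```bash
python3 -c "
from h import *
o,f,M=snap('w5')
P=wcloud(f,M)
"
```

```text
t 7.05 ee [0.5856 0.2399 0.2587] z [ 0. -0. -1.] yawx 154.9782201032048 F [-0.15  0.01  0.46] M [ 0.01  -0.015 -0.03 ] g 0.1583918405869197
```

View pics/w5.png

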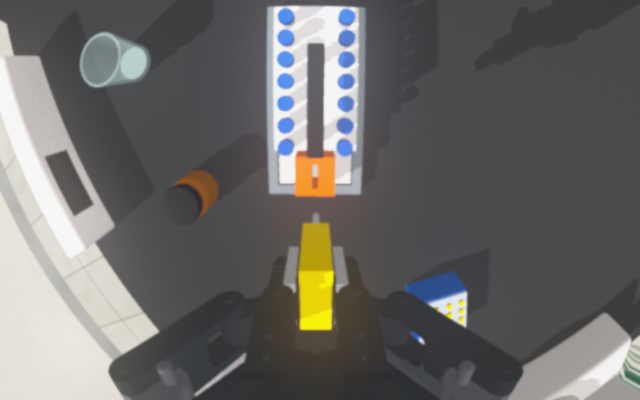

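```bash
python3 - <<'E'
from h import *
f=dict(np.load('w5.npz'))
cv2.imwrite("pics/w5c.png",cv2.resize(f["img"][130:235,270:365],None,fx=5.5,fy=5.5,interpolation=cv2.INTER_CUBIC))
cv2.imwrite("pics/w5d.png",cv2.resize(f["img"][0:210,250:380],None,fx=2.8,fy=2.8,interpolation=cv2.INTER_CUBIC))
E
```

```text
(no output)
```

View pics/w5c.png

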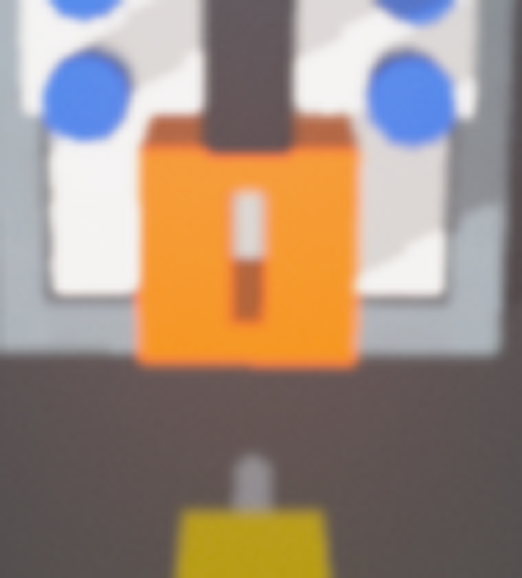

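View pics/w5d.png

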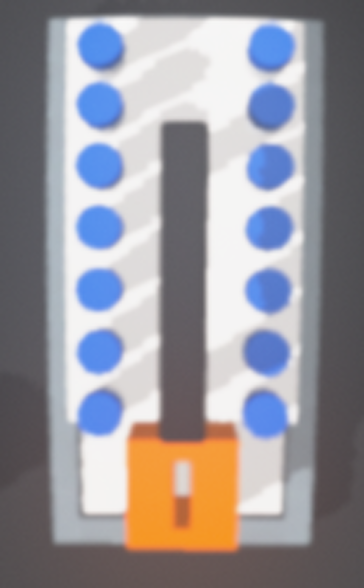

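The crop shows the slot at pixel x 312–318, y 164–188 (centre 315,176). The block's top face spans x 295–335, y 156–196.

```bash
python3 - <<'E'
from h import *
f=dict(np.load('w5.npz'));M=f["M"];P=wcloud(f,M)
c=lambda x,y:(270+x/5.5-.41,130+y/5.5-.41)
z=np.median(P[160:195,300:310,2]);print("block top z",z, "bar z",np.median(P[60:150,313:319,2]))
for n,p in(("slot",(249.5,255.5)),("s1",(249.5,189)),("s2",(249,322)),("bTL",(140,147)),("bTR",(357,147)),("bBL",(137,366)),("bBR",(360,366))):
    w=wplane(f,M,c(*p),.0735);print(n,np.round(c(*p),1),w.round(4),"tool",(f["R"].T@(w-f["ee"])).round(4))
# bar ends yaw
d=lambda x,y:(250+x/2.8-.3,y/2.8-.3)
a=wplane(f,M,d(184.5,123),.149);b=wplane(f,M,d(182.5,440),.149);print(a.round(4),b.round(4),np.linalg.norm(b-a),"yaw", np.degrees(np.arctan2(b[1]-a[1],b[0]-a[0]))+90, ((a+b)/2).round(4))
# caps
S=[(100,46),(271,46),(100,413),(265,413)]
C=[wplane(f,M,d(*s),.094) for s in S];print(np.round(C,4),[np.degrees(np.arctan2(*(C[i+2]-C[i])[[1,0]]))+90 for i in(0,1)])
E
```

```text
block top z 0.07380598826277893 bar z 0.1498368854593729
slot [315. 176.] [0.5871 0.2423 0.0735] tool [-0.0004  0.0028  0.1852]
s1 [315. 164.] [0.5814 0.23   0.0735] tool [-0.0004 -0.0107  0.1852]
s2 [314.9 188.1] [0.5931 0.2548 0.0735] tool [-0.0005  0.0167  0.1852]
bTL [295.  156.3] [0.5973 0.2133 0.0735] tool [-0.0219 -0.0192  0.1852]
bTR [334.5 156.3] [0.5587 0.2313 0.0735] tool [ 0.0207 -0.0192  0.1852]
bBL [294.5 196.1] [0.6177 0.2536 0.0735] tool [-0.0233  0.026   0.1852]
bBR [335.  196.1] [0.5766 0.2728 0.0735] tool [0.0221 0.026  0.1852]
[0.5318 0.1252 0.149 ] [0.5719 0.2098 0.149 ] 0.09355959899880671 yaw 154.62868348237976 [0.5518 0.1675 0.149 ]
[[0.5419 0.0774 0.094 ]
 [0.488  0.1025 0.094 ]
 [0.599  0.1977 0.094 ]
 [0.5454 0.2227 0.094 ]] [np.float64(154.57897226912468), np.float64(154.47748720641687)]
```

Request:
play_rows --rows '[[[-1, -0.0004, 0.003, 0.02, 0, 0, 0.4], [-1, 0, 0, 0.03, 0, 0, 0], [-1, 0, 0, 0.03, 0, 0, 0], [-1, 0, 0, 0.025, 0, 0, 0], [-1, 0, 0, 0.015, 0, 0, 0], [-1, 0, 0, 0, 0, 0, 0], [-1, 0, 0, 0, 0, 0, 0], [-1, 0, 0, 0, 0, 0, 0]]]'

```text
time: 7.9
ee_pos: [0.5881, 0.2433, 0.1399]
tool_rot: [[-0.903, 0.43, 0.002], [0.43, 0.903, 0.001], [-0.001, 0.002, -1.0]]
ft_force: [-0.6, -0.2, 0.8]
grip_width: 0.16
```

```bash
python3 - <<'E'
from h import *
o,f,M=snap('w6')
cv2.imwrite("pics/w6c.png",cv2.resize(f["img"][170:340,250:380],None,fx=3.5,fy=3.5,interpolation=cv2.INTER_CUBIC))
from station import grab_frame
s=grab_frame("scene");cv2.imwrite("pics/s6.png",cv2.resize(s["img"][90:230,270:430],None,fx=4,fy=4,interpolation=cv2.INTER_CUBIC));np.savez("s6.npz",**s)
E
```

```text
t 7.9 ee [0.5881 0.2433 0.1399] z [ 0.0019  0.0011 -1.    ] yawx 154.54014713665782 F [-0.57 -0.22  0.83] M [ 0.021 -0.027  0.034] g 0.1602490016092689
```

View pics/w6c.png

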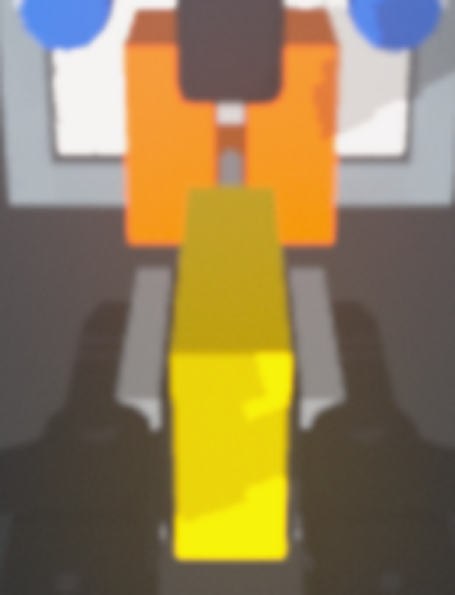

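View pics/s6.png

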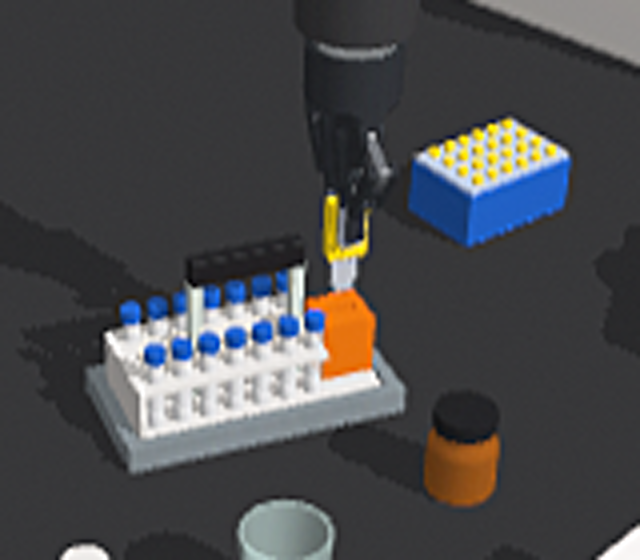

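```bash
python3 - <<'E'
from h import *
f=dict(np.load('w6.npz'));T=f["T_tool_cam"]
c=lambda x,y:(250+x/3.5-.36,170+y/3.5-.36)
def tp(p,z):
    r=T[:3,:3]@fray(f,p);return (T[:3,3]+r*(z-T[2,3])/r[2]).round(4)
for n,p,z in(("near top",(231.5,352),-.0363),("far top",(231,560),-.0363),("near sh",(231,187),.0137),("blade tip near?",(231,150),.0487),("slot near end",(230,103),.1399-.0735),("slot-left",(214,140),.0664),("slot-right",(245.5,140),.0664),("block far R",(336,246),.0664),("block far L",(125,246),.0664),("block near L",(127,45),.0664),("block near R",(338,45),.0664)):
    print(n,tp(c(*p),z))
E
```

```text
near top [ 0.0002 -0.0153 -0.0363]
far top [ 0.0002  0.0175 -0.0363]
near sh [ 0.0002 -0.0147  0.0137]
blade tip near? [ 0.0002 -0.0074  0.0487]
slot near end [ 0.     -0.0108  0.0664]
slot-left [-0.0033 -0.0027  0.0664]
slot-right [ 0.0033 -0.0027  0.0664]
block far R [0.0229 0.0218 0.0664]
block far L [-0.0226  0.0218  0.0664]
block near L [-0.0207 -0.0231  0.0664]
block near R [ 0.0218 -0.0232  0.0664]
```

The blade is in line with the slot in x (offset 0.2 mm). In y the gauge sits about 2 mm too far along, so I correct that and descend partway.

Request:
play_rows --rows '[[[-1, 0, -0.002, 0, 0, 0, 0], [-1, 0, 0, 0.005, 0, 0, 0], [-1, 0, 0, 0.007, 0, 0, 0], [-1, 0, 0, 0.007, 0, 0, 0], [-1, 0, 0, 0.007, 0, 0, 0], [-1, 0, 0, 0, 0, 0, 0], [-1, 0, 0, 0, 0, 0, 0]]]'

```text
time: 8.7
ee_pos: [0.5864, 0.2414, 0.1119]
tool_rot: [[-0.903, 0.43, -0.001], [0.43, 0.903, -0.001], [0.0, -0.001, -1.0]]
ft_force: [0.3, -0.3, 0.4]
grip_width: 0.158
```

```bash
python3 - <<'E'
from h import *
o,f,M=snap('w7')
cv2.imwrite("pics/w7c.png",cv2.resize(f["img"][170:340,250:380],None,fx=3.5,fy=3.5,interpolation=cv2.INTER_CUBIC))
from station import grab_frame
s=grab_frame("scene");cv2.imwrite("pics/s7.png",cv2.resize(s["img"][90:230,270:430],None,fx=4,fy=4,interpolation=cv2.INTER_CUBIC))
E
```

```text
t 8.7 ee [0.5864 0.2414 0.1119] z [-6.e-04 -6.e-04 -1.e+00] yawx 154.55273383744102 F [ 0.31 -0.31  0.42] M [ 0.045  0.005 -0.036] g 0.1581162058908482
```

View pics/w7c.png

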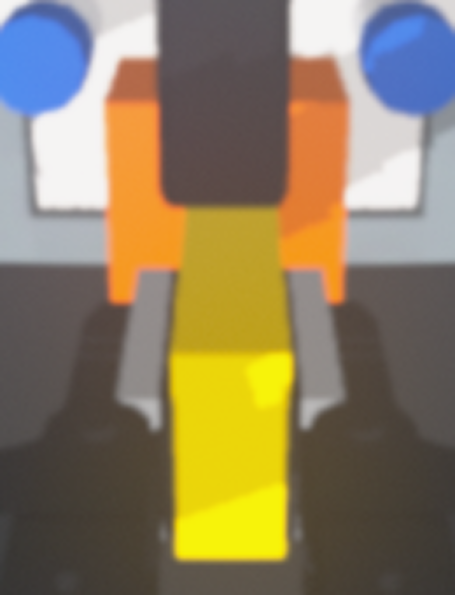

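View pics/s7.png

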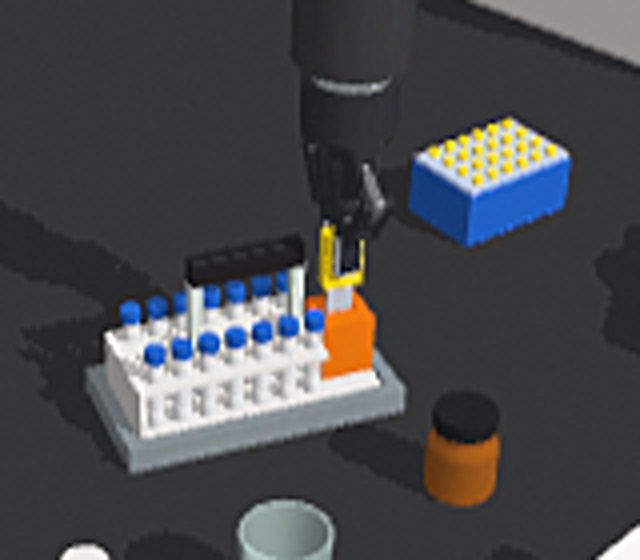

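The tip has entered about 10 mm without force. The arm sits about 0.6 mm off in x, so I nudge it back and continue.

Request:
play_rows --rows '[[[-1, -0.0006, 0, 0.003, 0, 0, 0], [-1, 0, 0, 0.004, 0, 0, 0], [-1, 0, 0, 0.004, 0, 0, 0], [-1, 0, 0, 0.003, 0, 0, 0], [-1, 0, 0, 0.003, 0, 0, 0], [-1, 0, 0, 0, 0, 0, 0], [-1, 0, 0, 0, 0, 0, 0]]]'

```text
time: 9.5
ee_pos: [0.587, 0.2412, 0.0952]
tool_rot: [[-0.903, 0.43, -0.0], [0.43, 0.903, -0.0], [0.0, -0.0, -1.0]]
ft_force: [0.1, -0.9, -0.3]
grip_width: 0.159
```

Request:
play_rows --rows '[[[-1, 0, 0, 0.002, 0, 0, 0], [-1, 0, 0, 0.002, 0, 0, 0], [-1, 0, 0, 0.001, 0, 0, 0], [-1, 0, 0, 0, 0, 0, 0]]]'

```text
time: 9.9
ee_pos: [0.5869, 0.2411, 0.0901]
tool_rot: [[-0.903, 0.43, -0.0], [0.43, 0.903, -0.0], [0.0, -0.0, -1.0]]
ft_force: [1.0, 0.3, -0.0]
grip_width: 0.159
```

Request:
play_rows --rows '[[[-1, 0, 0, 0.001, 0, 0, 0], [-1, 0, 0, 0.001, 0, 0, 0], [-1, 0, 0, 0, 0, 0, 0]]]'

```text
time: 10.2
ee_pos: [0.5869, 0.2412, 0.0882]
tool_rot: [[-0.903, 0.43, -0.0], [0.43, 0.903, -0.0], [0.0, -0.0, -1.0]]
ft_force: [0.1, 0.1, -0.4]
grip_width: 0.158
```

Request:
play_rows --rows '[[[-1, 0, 0, 0.001, 0, 0, 0], [-1, 0, 0, 0, 0, 0, 0]]]'

```text
time: 10.4
ee_pos: [0.587, 0.2412, 0.0872]
tool_rot: [[-0.903, 0.43, -0.0], [0.43, 0.903, -0.0], [0.0, -0.0, -1.0]]
ft_force: [-0.3, -0.3, -0.5]
grip_width: 0.161
```

Request:
play_rows --rows '[[[-1, 0, 0, 0.001, 0, 0, 0], [-1, 0, 0, 0, 0, 0, 0]]]'

```text
time: 10.6
ee_pos: [0.5871, 0.2412, 0.0872]
tool_rot: [[-0.903, 0.43, 0.001], [0.43, 0.903, 0.0], [-0.0, 0.0, -1.0]]
ft_force: [-3.0, -1.2, 6.3]
grip_width: 0.158
```

```bash
python3 - <<'E'
from h import *
o,f,M=snap('w8')
cv2.imwrite("pics/w8c.png",cv2.resize(f["img"][170:340,250:380],None,fx=3.5,fy=3.5,interpolation=cv2.INTER_CUBIC))
from station import grab_frame
s=grab_frame("scene");cv2.imwrite("pics/s8.png",cv2.resize(s["img"][130:200,310:390],None,fx=8,fy=8,interpolation=cv2.INTER_CUBIC))
E
```

```text
t 10.6 ee [0.5871 0.2412 0.0872] z [ 5.e-04  1.e-04 -1.e+00] yawx 154.56202796728857 F [-3.04 -1.21  6.29] M [-0.211  0.902 -0.021] g 0.15843730355912625
```

View pics/s8.png

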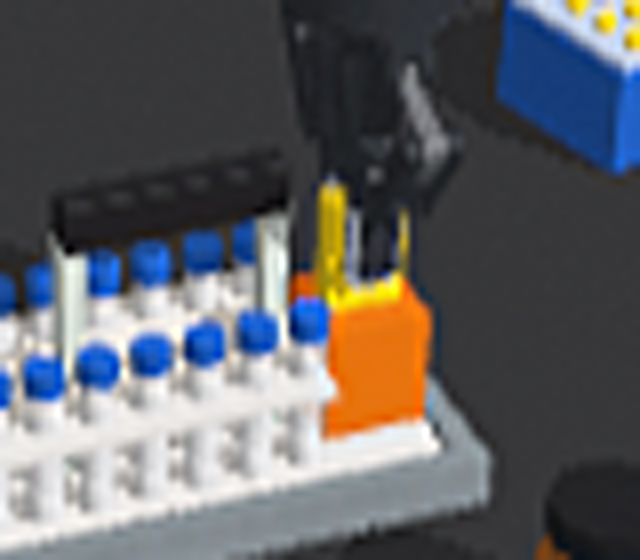

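View pics/w8c.png

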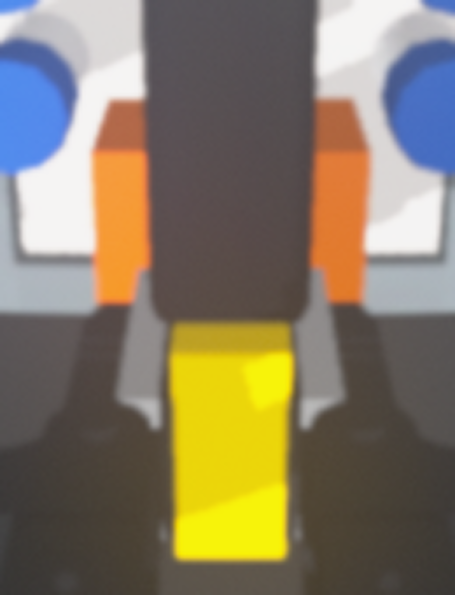

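At TCP z 0.0872 there is 6 N upward, and the scene view shows the yellow shoulder on the orange block at about (355,167). That matches the height predicted for flush. Now I release.

Request:
play_rows --rows '[[[-0.7, 0, 0, -0.0005, 0, 0, 0], [-0.4, 0, 0, 0, 0, 0, 0], [-0.1, 0, 0, 0, 0, 0, 0], [-0.1, 0, 0, 0, 0, 0, 0], [-0.1, 0, 0, 0, 0, 0, 0]]]'

```text
time: 11.2
ee_pos: [0.587, 0.2412, 0.0867]
tool_rot: [[-0.903, 0.43, -0.0], [0.43, 0.903, -0.0], [0.0, -0.0, -1.0]]
ft_force: [-0.0, 0.6, 0.0]
grip_width: 0.449
```

Request:
play_rows --rows '[[[-0.1, 0, 0, -0.01, 0, 0, 0], [-0.1, 0, 0, -0.02, 0, 0, 0], [-0.1, 0, 0, -0.03, 0, 0, 0], [-0.1, 0, 0, -0.04, 0, 0, 0], [-0.1, 0, 0, -0.04, 0, 0, 0], [-0.1, 0, 0, -0.03, 0, 0, 0], [-0.1, 0, 0, 0, 0, 0, 0], [-0.1, 0, 0, 0, 0, 0, 0]]]'

```text
time: 12.0
ee_pos: [0.5871, 0.2413, 0.2582]
tool_rot: [[-0.903, 0.43, 0.002], [0.43, 0.903, 0.002], [-0.001, 0.002, -1.0]]
ft_force: [0.3, 0.2, -0.5]
grip_width: 0.453
```

```bash
python3 - <<'E'
from h import *
o,f,M=snap('w9')
print(delta(o,[.5518,.1675,.26],154.6))
from station import grab_frame
s=grab_frame("scene");cv2.imwrite("pics/s9.png",cv2.resize(s["img"][130:200,310:390],None,fx=8,fy=8,interpolation=cv2.INTER_CUBIC));np.savez("s9.npz",**s)
E
```

```text
t 12.0 ee [0.5871 0.2413 0.2582] z [ 0.0016  0.0016 -1.    ] yawx 154.53828055621221 F [ 0.34  0.19 -0.52] M [-0.033  0.052  0.024] g 0.4526323056131874
(array([ 0.0001, -0.0819, -0.002 ]), np.float64(-0.06171944378777994), np.float64(154.53828055621221))
```

View pics/s9.png

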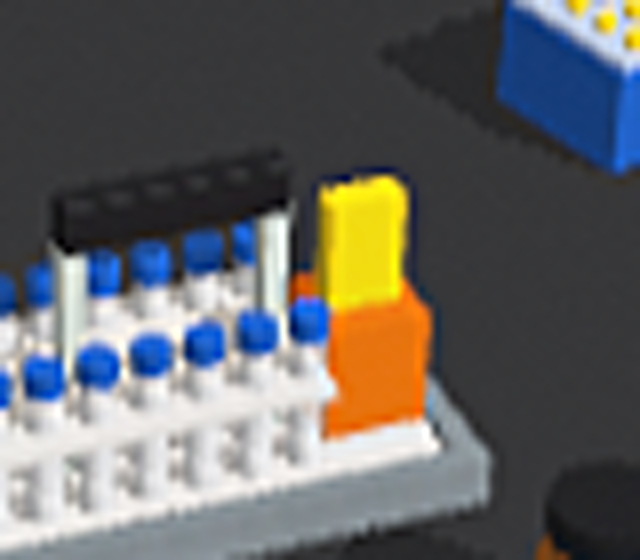

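View pics/w9.png

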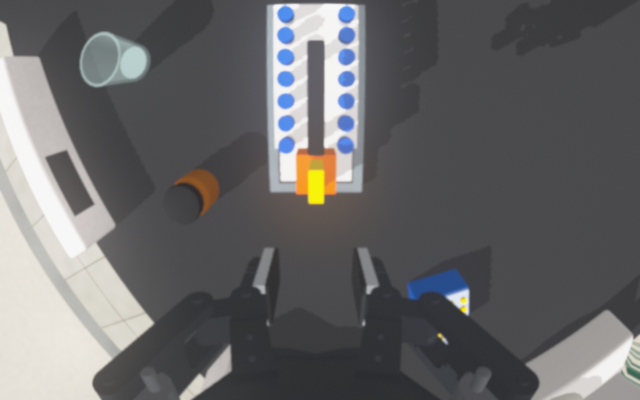

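The gauge stands flush on the block at (355,160) with nothing holding it. Now I move over the handle.

Request:
play_rows --rows '[[[-0.1, 0, -0.02, 0, 0, 0, 0], [-0.1, 0, -0.03, 0, 0, 0, 0], [-0.1, 0, -0.029, 0, 0, 0, 0], [-0.1, 0, 0, 0, 0, 0, 0], [-0.1, 0, 0, 0, 0, 0, 0], [-0.1, 0, 0, 0, 0, 0, 0]]]'

```text
time: 12.7
ee_pos: [0.5531, 0.1701, 0.2561]
tool_rot: [[-0.903, 0.43, -0.001], [0.43, 0.903, -0.001], [0.001, -0.001, -1.0]]
ft_force: [0.8, -0.1, -0.5]
grip_width: 0.453
```

```bash
python3 - <<'E'
from h import *
o,f,M=snap('w10')
P=wcloud(f,M);np.set_printoptions(suppress=True)
hsv=cv2.cvtColor(f["img"],cv2.COLOR_BGR2HSV)
m=(hsv[...,0]>=22)&(hsv[...,0]<=35)&(hsv[...,1]>150)&(P[...,2]>.1)&(P[...,2]<.2)
if m.any(): print("yel top",np.median(P[m],0),m.sum())
E
```

```text
t 12.7 ee [0.5531 0.1701 0.2561] z [-9.e-04 -6.e-04 -1.e+00] yawx 154.5488108389999 F [ 0.79 -0.09 -0.51] M [ 0.05  -0.006  0.018] g 0.452745623230097
yel top [0.58598971 0.23960898 0.12372645] 429
```

View pics/w10.png

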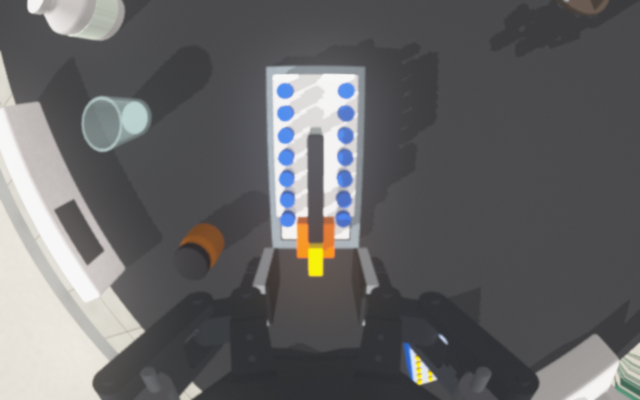

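```bash
python3 - <<'E'
from h import *
f=dict(np.load('w10.npz'));g=dict(np.load('w5.npz'));T=f["T_tool_cam"]
cv2.imwrite("pics/w10c.png",cv2.resize(f["img"][115:285,255:380],None,fx=3.5,fy=3.5,interpolation=cv2.INTER_CUBIC))
P=wcloud(f,f["M"]);b=P[135:235,313:319].reshape(-1,3);print("bar z",np.median(b[:,2]))
m=(P[...,2]>.145)&(P[...,2]<.155)&(np.linalg.norm(P[...,:2]-[.552,.168],axis=-1)<.07)
q=P[m];print(len(q),((q-f["ee"])@f["R"]).min(0).round(4),((q-f["ee"])@f["R"]).max(0).round(4),((q-f["ee"])@f["R"]).mean(0).round(4))
a=np.argwhere(m);print(a.min(0),a.max(0))
# two-view height: bar ends from w5 (read) and w10 (mask rows)
u=(315.5,float(a.min(0)[0])-.5);v=(315.5,float(a.max(0)[0])+.5)
d=lambda x,y:(250+x/2.8-.3,y/2.8-.3)
print(wtri([(f,f["M"],u),(g,g["M"],d(184.5,123))]).round(4),wtri([(f,f["M"],v),(g,g["M"],d(182.5,440))]).round(4))
E
```

```text
bar z 0.14973837173049664
1754 [-0.0075 -0.0508  0.104 ] [0.0066 0.0439 0.1102] [-0.0005 -0.006   0.1065]
[136 307] [242 323]
[0.5312 0.1243 0.1432] [0.5717 0.2095 0.1504]
```

View pics/w10c.png

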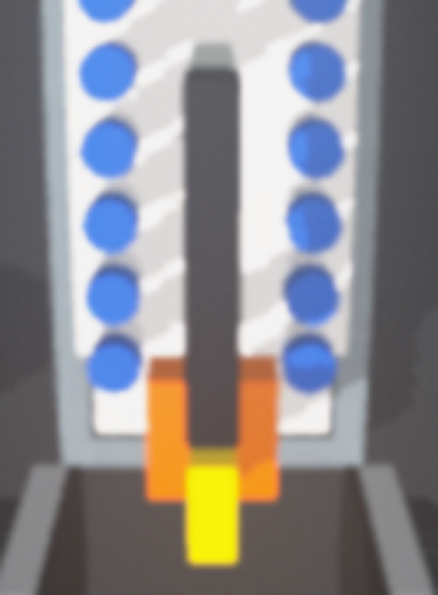

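The bar lies at tool x −0.4 mm with its centre about 3.5 mm behind the TCP in y. That offset suits the balance with the gauge in place. I descend and grip.

Request:
play_rows --rows '[[[-0.1, -0.0005, 0, 0.02, 0, 0, 0], [-0.1, 0, 0, 0.03, 0, 0, 0], [-0.1, 0, 0, 0.03, 0, 0, 0], [-0.1, 0, 0, 0.03, 0, 0, 0], [-0.1, 0, 0, 0.02, 0, 0, 0], [-0.1, 0, 0, 0.01, 0, 0, 0], [-0.1, 0, 0, 0, 0, 0, 0], [-0.1, 0, 0, 0, 0, 0, 0]]]' --newtons 110

```text
time: 13.55
ee_pos: [0.5542, 0.1701, 0.1174]
tool_rot: [[-0.903, 0.429, 0.001], [0.429, 0.903, 0.0], [-0.001, 0.0, -1.0]]
ft_force: [0.4, 0.3, 0.6]
grip_width: 0.451
```

```bash
python3 -c "
from h import *
snap('w11')"
```

```text
t 13.55 ee [0.5542 0.1701 0.1174] z [ 7.e-04  0.e+00 -1.e+00] yawx 154.5801396506709 F [0.41 0.28 0.58] M [-0.046 -0.006 -0.039] g 0.45053089643642735
```

View pics/w11.png

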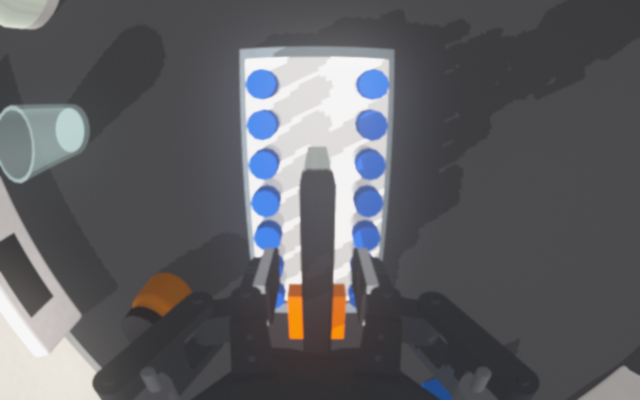

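The bar (columns 302–334) is centred between the pads. I close.

Request:
play_rows --rows '[[[-1, 0, 0, 0, 0, 0, 0], [-1, 0, 0, 0, 0, 0, 0], [-1, 0, 0, 0, 0, 0, 0], [-1, 0, 0, 0, 0, 0, 0], [-1, 0, 0, 0, 0, 0, 0], [-1, 0, 0, 0, 0, 0, 0], [-1, 0, 0, 0, 0, 0, 0]]]' --newtons 110

```text
time: 14.3
ee_pos: [0.5538, 0.17, 0.118]
tool_rot: [[-0.903, 0.43, 0.001], [0.43, 0.903, 0.001], [-0.001, 0.001, -1.0]]
ft_force: [-2.8, 1.3, 7.3]
grip_width: 0.149
```

Request:
play_rows --rows '[[[-1, 0, 0, -0.002, 0, 0, 0], [-1, 0, 0, -0.003, 0, 0, 0], [-1, 0, 0, -0.004, 0, 0, 0], [-1, 0, 0, -0.005, 0, 0, 0], [-1, 0, 0, -0.004, 0, 0, 0], [-1, 0, 0, -0.002, 0, 0, 0], [-1, 0, 0, 0, 0, 0, 0], [-1, 0, 0, 0, 0, 0, 0]]]'

```text
time: 15.1
ee_pos: [0.5534, 0.1696, 0.1367]
tool_rot: [[-0.903, 0.43, -0.0], [0.43, 0.903, 0.0], [0.0, -0.0, -1.0]]
ft_force: [0.5, -0.0, -5.5]
grip_width: 0.147
```

```bash
cat > lv.py <<'E'
from h import *
import sys
n=sys.argv[1]
o,f,M=snap(n)
from station import grab_frame
s=grab_frame("scene");np.savez("s"+n+".npz",**s);cv2.imwrite(f"pics/s{n}.png",cv2.resize(s["img"][90:230,270:430],None,fx=4,fy=4,interpolation=cv2.INTER_CUBIC))
E
python3 lv.py w12
```

```text
t 15.1 ee [0.5534 0.1696 0.1367] z [-2.e-04  1.e-04 -1.e+00] yawx 154.54086956302697 F [ 0.52 -0.05 -5.49] M [-0.028  0.042 -0.   ] g 0.14656908856315862
```

View pics/sw12.png

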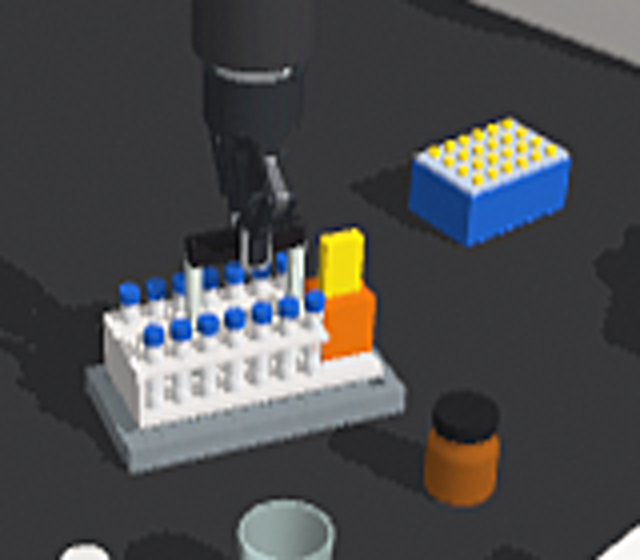

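View pics/w12.png

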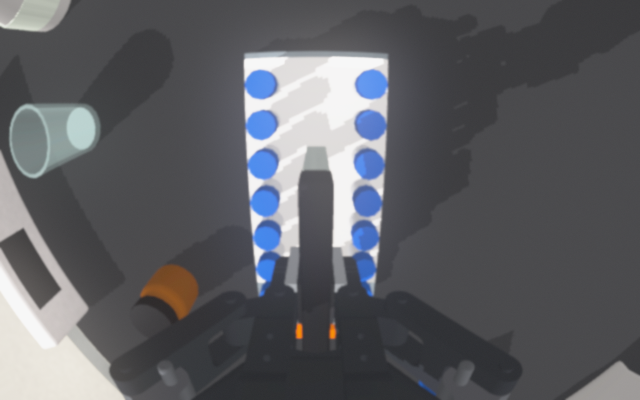

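The rack hangs off the dock, level, with near-zero moment and the gauge seated. I lift the rest smoothly.

Request:
play_rows --rows '[[[-1, 0, 0, -0.003, 0, 0, 0], [-1, 0, 0, -0.006, 0, 0, 0], [-1, 0, 0, -0.01, 0, 0, 0], [-1, 0, 0, -0.012, 0, 0, 0], [-1, 0, 0, -0.012, 0, 0, 0], [-1, 0, 0, -0.012, 0, 0, 0], [-1, 0, 0, -0.012, 0, 0, 0], [-1, 0, 0, -0.01, 0, 0, 0], [-1, 0, 0, -0.006, 0, 0, 0], [-1, 0, 0, -0.003, 0, 0, 0], [-1, 0, 0, 0, 0, 0, 0], [-1, 0, 0, 0, 0, 0, 0]]]'

```text
time: 16.4
ee_pos: [0.5532, 0.1696, 0.2223]
tool_rot: [[-0.903, 0.43, -0.001], [0.43, 0.903, -0.0], [0.001, -0.001, -1.0]]
ft_force: [0.4, 0.0, -6.2]
grip_width: 0.144
```

Request:
play_rows --rows '[[[-1, 0, 0, 0, 0, 0, 0], [-1, 0, 0, 0, 0, 0, 0], [-1, 0, 0, 0, 0, 0, 0], [-1, 0, 0, 0, 0, 0, 0], [-1, 0, 0, 0, 0, 0, 0]]]'

```text
time: 16.9
ee_pos: [0.5535, 0.1697, 0.2227]
tool_rot: [[-0.903, 0.43, -0.0], [0.43, 0.903, -0.0], [0.0, -0.0, -1.0]]
ft_force: [0.4, -0.2, -5.9]
grip_width: 0.147
```

```bash
python3 lv.py w13; python3 - <<'E'
from h import *
def caps(f):
    P=cloud(f);hsv=cv2.cvtColor(f["img"],cv2.COLOR_BGR2HSV)
    m=(hsv[...,0]>=105)&(hsv[...,0]<=125)&(hsv[...,1]>140)&(hsv[...,2]>70)&(P[...,0]>.4)&(P[...,0]<.66)&(P[...,1]>.03)&(P[...,1]<.26)&(P[...,2]>.06)
    n,l,st,ce=cv2.connectedComponentsWithStats(m.astype(np.uint8));C=np.array([np.append(P[l==i][:,:2].mean(0),np.percentile(P[l==i][:,2],80)) for i in range(1,n) if st[i,4]>12])
    A=np.c_[C[:,:2]-C[:,:2].mean(0),np.ones(len(C))];k=np.linalg.lstsq(A,C[:,2],rcond=None)[0];print(len(C),"z",k[2].round(4),"slopes deg",np.degrees(k[:2]).round(2))
    y=(hsv[...,0]>=22)&(hsv[...,0]<=35)&(hsv[...,1]>140)&(P[...,1]>.18)&(P[...,1]<.3)&(P[...,0]<.66)&(P[...,0]>.5)
    o=(hsv[...,0]>=6)&(hsv[...,0]<=16)&(hsv[...,1]>140)&(P[...,1]>.15)&(P[...,1]<.32)&(P[...,0]<.66)
    for t in (y,o): print(np.percentile(P[t][:,2],[2,98]).round(4),np.median(P[t],0).round(4))
caps(dict(np.load("s9.npz")));caps(dict(np.load("sw13.npz")))
E
```

```text
t 16.9 ee [0.5535 0.1697 0.2227] z [-1.e-04 -0.e+00 -1.e+00] yawx 154.54688196895555 F [ 0.39 -0.22 -5.91] M [0.049 0.001 0.08 ] g 0.14685291142457102
14 z 0.0935 slopes deg [-0.29  0.05]
[0.0728 0.1247] [0.5921 0.2376 0.103 ]
[0.0182 0.443 ] [0.6061 0.2311 0.0555]
12 z 0.1983 slopes deg [-0.41 -0.02]
[0.1784 0.2291] [0.5924 0.2361 0.2064]
[0.1265 0.4453] [0.6056 0.2308 0.1591]
```

View pics/sw13.png

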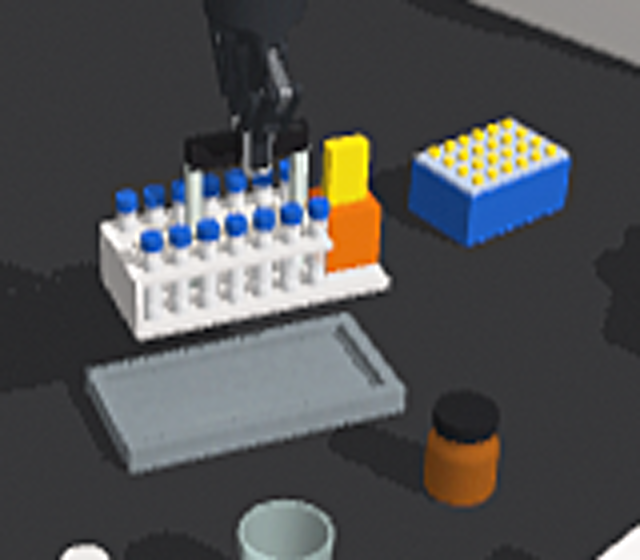

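The rack has risen 105 mm and is level within about 0.2°, with the gauge still on the block. One check of the bystanders, then I hand in.

```bash
python3 - <<'E'
from h import *
a=np.load("scene0.npz")["img"];b=np.load("sw13.npz")["img"]
d=cv2.absdiff(a,b).max(2)
for n,(x,y,w,h) in dict(blue=(240,212,16,22),bottle=(275,225,35,58),beaker=(327,213,30,40),jar=(374,186,25,32),tip=(370,118,46,34),driver=(135,278,42,50)).items(): print(n,(d[y:y+h,x:x+w]>40).sum())
from station import sign_off
print(sign_off())
E
```

```text
blue 0
bottle 0
beaker 0
jar 0
tip 0
driver 0
the job is handed in; nothing more can be done
None
```

I moved the yellow gauge into the orange block's slot and let go of it. I then lifted the rack by its handle and handed in at about 17 s (limit 50 s) while still holding it.

- **Gauge:** its shoulder met the block with 6 N at the height worked out beforehand. After release, its measured top height (0.124 m) also matched a flush fit. It still sat at the same height on the block after the lift.
- **Rack:** it rose about 105 mm, level to within about 0.2° by camera. It hung still in the grip, showing about 6 N of weight and almost no moment at the wrist.
- **Other things:** the scene picture from before the first move and the one after the lift showed no changed pixels around the blue gauge, bottle, beaker, jar, tip box and screwdriver.
- **Checks that disagreed:** the two-view wrist triangulations, over a short baseline, gave 3–4 mm more than the depth reading and the text for the yellow head. For one end of the handle bar they gave 6 mm less. I used the depth readings, which agreed with the text to within 1 mm.

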